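# Hook the parts tote out from under the riser

## Task

The red parts tote stands back under the green steel riser, where the gripper cannot get at it. Take the pull hook off its fork, hook it behind the tote's carrying bar and gently draw the tote out until its front lies flat against the steel stop strip, with the bolt and nut still in it; then unhook and hang the hook back on its fork by its collar. Touch the tote only with the hook, do not knock the riser, and leave the glass jar alone.

Things in the scene. Friction and masses are not known exactly. Their poses are not given: they have to be found in the camera images.
- riser: Fixed green steel riser, open in front: roof underside 205 mm high, roof 4 mm (front edge rolled, 6 mm), inside width 170, depth 140 mm; corner legs with feet outside, side rails 22 mm high, an 18 mm flange under the roof at sides and back. Origin: bench level under the middle of the roof's front edge; x points into the bay, roughly to the robot's left. A pulley is fixed on the rear of its roof.
- stop_strip: Fixed steel angle before the riser's open side, parallel to its front edge, 150 mm long in y, 40 mm high. Origin: bench level, middle of the upright face that looks at the riser; x points to the riser. Its 26 mm flange is on the far side. With the tote against it the tote's origin is at x = 50 mm; if one corner meets it first, pull a few N more (over some 12 N tips the tote).
- tote: Loose red tray, 100 (x) x 120 (y) mm, walls 36 high and 4 mm thick, floor 4 mm; about 0.35 kg, slides on the bench with a drag of some 1.5 to 6 N. Origin: centre of its underside; x runs from front (open side of the riser) to back, within 0.1 rad of the riser's x. It stands with its centre 50 to 70 mm behind the roof's front edge.
- tote_bar (a point): Middle of the tote's carrying bar: a fixed 10 mm steel rod along the tote's y, 20 mm in front of the tray's middle (tote x = -20), 112 mm long between two 4 mm end plates, axis 50 mm above the tote's underside; free below down to the bolt and nut (25 mm high).
- pull_hook: Loose hook, 0.15 kg, hanging upright on the stand. Origin: at the bend. A straight 8 mm rod runs up along z to a wooden handle; the 8 mm foot runs 22 mm from the bend to -x and down, 45 deg from -z (end centre x -16, z -16 mm). With the rod leaning 30 to 45 deg, handle out of the bay, the foot points nearly straight down and can be let down behind the bar and pulled.
- hook_collar (a point): Centre of the underside of the hook's collar (24 mm diameter, 6 mm thick), 150 mm above the bend on the rod.
- hook_grip (a point): Middle of the hook's wooden handle, 195 mm above the bend: 22 mm (hook x) by 18 mm (hook y), 78 mm long along the rod, 3 mm brass button on top. Grip firmly (about 50 N) across y, the 18 mm.
- hook_stand: Fixed wooden stand, base 100 x 110 x 18 mm (x = 12 to 112), post at x = 49 to 71 mm, 181 mm high, carrying a level fork of two steel tines, tops 180 mm high. Origin: bench level under the middle of the fork. The 14 mm wide slot runs along x and is open toward -x, where the tine ends are turned up 4 mm (x = -28 to -24). On the robot's right.
- fork_seat (a point): On the fork's top, midway across the slot, where the collar's underside rests (180 mm above the bench). Lift the hook 10 to 60 mm, then draw it out toward the stand's -x for 60 mm; the way back is the reverse.
- jar: Glass jar, 66 mm diameter, 95 mm high, loose; a bystander near the stand. Origin: centre of its underside.
- bolt: Loose coach bolt 21 x 45 x 21 mm lying in the tote's front right quarter. Origin: centre of its underside.
- nut: Loose square nut 33 x 33 x 14 mm lying in the tote's back left quarter. Origin: centre of its underside.

How it is judged:
On the way, in this order (a step that is already met when the one before it is completed fails the run):
1. the hook is off its fork (distance between hook_collar and fork_seat above 0.05 m), for 0.2 s.
2. the hook draws the tote out (distance of tote from where it was at the start of the episode above 0.03 m and contact force between pull_hook and tote above 0.3 N), for 0.1 s.
3. the tote lies flat against the stop strip (x of tote in the frame of stop_strip between 0.045 and 0.055 m and y of tote in the frame of stop_strip between -0.04 and 0.04 m and angle between the x axis of tote and the x axis of stop_strip, either way round below 0.09 rad and angle between tote's own z axis and vertical below 0.1 rad), for 0.2 s.
At the end, for the whole second after the job is handed in: The tote stands level with its front against the stop strip (origin 45 to 55 mm from the strip's face, within 40 mm of its middle, square to 0.09 rad), bolt and nut inside it; the hook hangs upright (0.15 rad) on the fork without swinging hard (under 0.1 m/s), collar within 14 mm of the seat (all of step 3 and x of bolt in the frame of tote between -0.052 and 0.052 m and y of bolt in the frame of tote between -0.062 and 0.062 m and z of each of bolt, nut in the frame of tote below 0.04 m and x of nut in the frame of tote between -0.052 and 0.052 m and y of nut in the frame of tote between -0.062 and 0.062 m and distance between hook_collar and fork_seat below 0.014 m and angle between pull_hook's own z axis and vertical below 0.15 rad and linear speed of pull_hook below 0.1 m/s and linear speed of tote below 0.02 m/s); the robot touches nothing.
It fails at once if the gripper or arm touches the tote (contact force between any of the fingers, the arm and tote above 1 N).
It fails at once if the tote is rammed against the stop strip (over 30 N) (contact force between tote and stop_strip above 30 N).
It fails at once if the riser is knocked (over 12 N) by hook, hand or arm (contact force between any of pull_hook, the fingers, the arm and riser above 12 N).
It fails at once if the tote is tipped more than 20 degrees (angle between tote's own z axis and vertical above 0.35 rad).
It fails at once if the jar is disturbed (distance of jar from where it was at the start of the episode above 0.015 m).
It also fails if it takes over 67 s, if anything falls off the work surface, if the arm or the gripper's body presses on something with over 40 N, if the wrist force passes 120 N, or if a joint passes its speed limit or range.

## Robot

A 7-joint arm with a two-finger parallel gripper is mounted at the origin on a cart in front of the work surface, level with it; the furniture and walls round the work are solid. World frame = base frame: x ahead of the robot, y to its left, z up, the work surface at z = 0. Lengths are in m, angles in rad, forces in N, time in s.
With the tool pointing down it reaches from about 0.425 to 0.925 m from the base axis. Payload 6.8 kg.
Tool frame: the origin (TCP) lies where the fingers leave the gripper's body, on its centre line; the fingertips stand 73 mm ahead of it and the grasp point (between the pads) lies 54 mm ahead of it; z points along the fingers, y is the line along which they close (so a half turn about z gives the same grasp; the last joint's range is limited). The gripper opens to 85 mm and grips with 20 to 120 N. Pads are 22 mm wide; open, the fingers measure 114 mm over their backs; the gripper's body (76 mm by 85 mm) begins 54 mm behind the grasp point. The pads swing forward as they close: fully open they stand 13 mm farther back than shut.
Start: joints at [-0.108, 0.477, 0.022, 1.555, -0.011, 1.109, -0.083], TCP at [0.675, 0, 0.304] pointing down, gripper open.
Joint ranges: [-2.96, 2.96], [-0.34, 2.1], [-1.41, 1.46], [0.24, 2.44], [-1.37, 4.51], [0.17, 1.92], [-2.96, 2.96]. Speed limits (rad/s): [2.39, 2.39, 3.14, 3.14, 3.14, 3.14, 3.14].

## Interface

Orientations are given as a rotation vector (axis times angle).
In Python, from bench import r gives the robot as it stands.
- The arm moves only by the shell command python3 drive.py [OPENING] [FORCE], which reads ROWS from standard input. ROWS is a JSON list of rows, 1 to 5 of them, each of 6 numbers: dx, dy, dz in units of 25 mm, then a rotation vector rx, ry, rz in units of 0.2 rad; each row is the pose to reach, as a shift and turn from the pose commanded when the command began, along the tool's axes at that moment; what a row does not reach only later rows make up. A row lasts 1/10 s, in which the tool goes at most 0.05 m and 0.15 rad, less where a joint would pass 70% of its speed; a pose out of reach is approached as far as the arm can. OPENING is the finger opening in m, set as the command begins (- or left out keeps the last). The fingers move at their own pace and stop on an object; FORCE is the grip in N (left out, the last holds). Time passes only in rows, so rows that do not move let the fingers close. It prints the time, the measured TCP pose, the force, the opening and the grip force at its end. Input that does not fit is refused with a message, and nothing moves.
- r.get_obs(): the state, without advancing time (a new reading comes with each control period).
- r.grab_frame(name): name is "scene" or "side" or "wrist"; returns (picture, depth): 384x512x3 uint8, blue, green, red; 384x512 float32, m along the optical axis (not along the pixel's ray), 0 where there is no reading.
- r.camera_info(name): a dict with "camera_matrix" (3x3 intrinsics, pixels), "R" (3x3) and "t" (3): a world point X has camera coordinates R X + t. Camera axes: x right, y down, z forward; pixel columns grow to the right and rows downward; lengths in m; the calibration is good to about 2 mm. A picture is of the moment at which its call begins: read the wrist's pose just before it. camera_info takes no time and is no camera call; for the wrist camera it gives the pose at the moment of the call.
- r.hand_in(): hands the job in; it is judged then, once.
The state is a dict: "clock": time; "joints": joint angles; "qvel": joint speeds; "tau": joint torques, N m; "tcp_pos": TCP position; "orientation": TCP orientation; "contact_force": force on the tool from outside, world axes, zero at the start; "moment": the same for the moment, N m; "grip_width": finger opening in m; "gripper_force": force on a finger pad.
Only numpy, scipy, OpenCV 4.12 (cv2) and the standard library are available. Lean on these libraries where they do the work, as an engineer would, in place of code of your own. Each camera call takes 0.05 s, during which the arm holds its last target. There are 200 camera calls.

## Working session

There is one attempt and no reset: what is moved stays moved. The work goes in short steps, Python scripts to look and compute and a shell command to move; the robot and the scene stay as the last step left them, time stands still between calls to the robot, and variables do not carry over. Pictures are saved under pics/ and viewed, at most 10 in all, crops included, and the job is handed in when it is done.

```bash
ls; mkdir -p pics; python3 - <<'E'
from bench import r
import cv2,numpy as np
for n in ["scene","side"]:
    im,d=r.grab_frame(n); cv2.imwrite(f"pics/{n}0.png",im); np.save(f"pics/{n}0.npy",d)
    c=r.camera_info(n); print(n,c)
    np.savez(f"pics/{n}cam.npz",K=c["camera_matrix"],R=c["R"],t=c["t"])
print(r.get_obs())
E
```

```text
bench.py
drive.py
pics
scene {'camera_matrix': array([[450.44846231,   0.        , 251.1692395 ],
       [  0.        , 450.44846231, 184.84177409],
       [  0.        ,   0.        ,   1.        ]]), 'R': array([[-0.68831294, -0.72516914, -0.01884188],
       [-0.36855894,  0.37196302, -0.85194356],
       [ 0.62481166, -0.57945943, -0.52329453]]), 't': array([0.35185852, 0.35744863, 0.76029661])}
side {'camera_matrix': array([[411.89586348,   0.        , 245.7503595 ],
       [  0.        , 411.89586348, 190.96852962],
       [  0.        ,   0.        ,   1.        ]]), 'R': array([[ 0.84789072, -0.52979556, -0.01994965],
       [-0.37246163, -0.56846914, -0.73356333],
       [ 0.37729784,  0.62941202, -0.67932823]]), 't': array([-0.48227306,  0.3196421 ,  0.87222895])}
{'clock': 0.1, 'joints': array([-0.10809525,  0.47773971,  0.02236893,  1.55638309, -0.0114898 ,
        1.10930066, -0.08311145]), 'qvel': array([ 5.77826299e-04, -4.13580088e-03,  2.36570304e-03, -2.98412309e-03,
        2.49798051e-03,  1.54574879e-03, -1.12729430e-06]), 'tau': array([ 5.69385389e-03, -5.97765398e+01,  1.61440808e+00, -2.81952703e+01,
        1.29656185e-02,  5.02699884e-03, -1.13572563e-05]), 'tcp_pos': array([ 6.74571109e-01, -2.48503501e-05,  3.02995534e-01]), 'orientation': array([-2.22068307e+00, -2.22064915e+00,  2.04540209e-03]), 'contact_force': array([ 0.82659928, -0.55318019,  0.59073794]), 'moment': array([ 0.01454128, -0.00053079,  0.00780831]), 'gripper_force': 0.0, 'grip_width': 0.08534693899793237}
```
View pics/scene0.png

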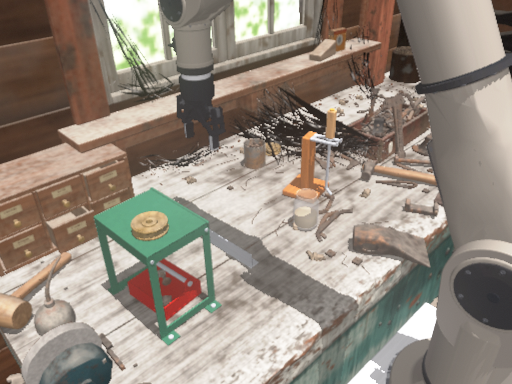

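View pics/side0.png

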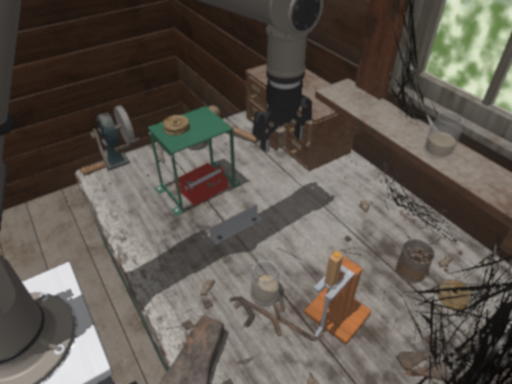

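Scene view: the riser's roof spans about (97,220)-(215,230), with the red tote below it at (165,290). The strip is near (235,252), the orange stand and hook near (325,165), and the jar at (305,210). The side view shows the same objects: strip (235,222), handle (335,265), jar (265,285), tote bar (205,180).

```bash
cat > h.py <<'E'
import numpy as np,cv2
def load(n):
    im=cv2.imread(f"pics/{n}0.png"); d=np.load(f"pics/{n}0.npy"); c=np.load(f"pics/{n}cam.npz"); return im,d,c["K"],c["R"],c["t"]
def cloud(d,K,R,t):
    v,u=np.mgrid[:d.shape[0],:d.shape[1]]
    P=np.stack([(u-K[0,2])/K[0,0]*d,(v-K[1,2])/K[1,1]*d,d],-1)
    return (P-t)@R
def ray(px,K,R,t,z):
    px=np.atleast_2d(px).astype(float); dirs=np.c_[(px-K[:2,2])/K[0,0],np.ones(len(px))]@R; C=-R.T@t
    return C+dirs*((z-C[2])/dirs[:,2])[:,None]
def proj(X,K,R,t):
    q=(R@np.atleast_2d(X).T).T+t; return (q@K.T)[:,:2]/q[:,2:]
E
python3 - <<'E'
from h import *
np.set_printoptions(precision=4,suppress=True)
for n in ["scene","side"]:
    im,d,K,R,t=load(n); W=cloud(d,K,R,t); hsv=cv2.cvtColor(im,cv2.COLOR_BGR2HSV); H,S,V=cv2.split(hsv)
    ok=d>0; z=W[...,2]
    g=ok&(abs(H.astype(int)-75)<20)&(S>90)&(z>.19)&(z<.225)&(W[...,1]>.05)&(W[...,1]<.6)
    P=W[g]; print(n,"roof",g.sum(),np.median(P[:,2]))
    rect=cv2.minAreaRect((P[:,:2]*1000).astype(np.float32)); print(rect,cv2.boxPoints(rect).tolist())
    rd=ok&((H<6)|(H>174))&(S>150)&(V>60)&(z<.08)&(z>-.01)&(W[...,1]>.05)
    P=W[rd]; print("red",len(P),P.min(0),P.max(0),np.median(P,0))
    o=ok&(H>5)&(H<16)&(S>150)&(V>120)&(W[...,1]<0)&(W[...,0]>.3)&(z>-.02)&(z<.3)
    P=W[o];print("orange",len(P),P.min(0),P.max(0))
    for lo,hi in [(.01,.03),(.1,.16),(.17,.19),(.19,.26)]:
        Q=P[(P[:,2]>lo)&(P[:,2]<hi)]
        if len(Q)>5: r=cv2.minAreaRect((Q[:,:2]*1000).astype(np.float32)); print(lo,hi,len(Q),r,np.median(Q,0), Q.min(0),Q.max(0))
    cv2.imwrite(f"pics/m_{n}.png",(g*80+rd*160+o*255).astype(np.uint8))
    # local height band for strip
    s=(z>.03)&(z<.05)&(W[...,1]>0)&(W[...,1]<.4)&(W[...,0]>.35)&(W[...,0]<.9)&(S<90); 
    nn,l,st,c=cv2.connectedComponentsWithStats(s.astype(np.uint8))
    for i in range(1,nn):
        if st[i,4]>25: Q=W[l==i]; print("strip?",st[i],Q.min(0),Q.max(0),cv2.fitLine(Q[:,:2].astype(np.float32),cv2.DIST_L2,0,.01,.01).ravel())
E
```

```text
scene roof 2851 0.2100161081728548
((542.9652099609375, 231.00877380371094), (176.80926513671875, 137.55926513671875), 3.124746561050415) [[450.94281005859375, 294.8672180175781], [458.44122314453125, 157.512451171875], [634.9876098632812, 167.15032958984375], [627.4891967773438, 304.5050964355469]]
red 1584 [0.4836 0.164  0.0001] [0.6148 0.2752 0.0648] [0.5443 0.2246 0.0179]
orange 84 [ 0.5937 -0.9591  0.1754] [ 0.9806 -0.2863  0.2908]
0.17 0.19 19 ((606.308837890625, -308.9292297363281), (14.58077335357666, 49.90196990966797), 17.38166618347168) [ 0.6058 -0.3007  0.1806] [ 0.5937 -0.3338  0.1754] [ 0.6149 -0.2863  0.1829]
0.19 0.26 35 ((972.16259765625, -931.8421630859375), (48.07635498046875, 13.148008346557617), 83.00179290771484) [ 0.9721 -0.9358  0.2351] [ 0.9657 -0.9565  0.2235] [ 0.9794 -0.9074  0.2574]
strip? [209 228  43  31 208] [0.4775 0.0276 0.0301] [0.6238 0.0398 0.0445] [0.9989 0.0469 0.5454 0.0347]
strip? [ 49 232   7  11  28] [0.8497 0.3266 0.0307] [0.8825 0.3332 0.0485] [ 0.9997 -0.0236  0.8655  0.3276]
strip? [164 258  27  17  27] [0.5276 0.1643 0.0345] [0.6088 0.1
[... 1014 characters left out ...]
[ 0.594  -0.3445  0.0179] [ 0.5499 -0.3753  0.0121] [ 0.6643 -0.2587  0.0218]
0.17 0.19 100 ((609.7085571289062, -318.57208251953125), (15.091805458068848, 35.88823318481445), 8.511260032653809) [ 0.6088 -0.3207  0.1806] [ 0.6005 -0.3371  0.1771] [ 0.619  -0.3008  0.1832]
strip? [277 138  13  10  55] [0.8281 0.2052 0.0307] [0.8614 0.2378 0.0495] [ 0.8278 -0.561   0.8496  0.2299]
strip? [300 154  21  10  67] [0.8548 0.0996 0.0301] [0.8994 0.1512 0.0495] [ 0.6673 -0.7448  0.8686  0.1157]
strip? [178 162  33  16  49] [0.4996 0.2592 0.0317] [0.6084 0.2754 0.0398] [0.9946 0.1043 0.5528 0.2678]
strip? [209 204  48  27 198] [0.4798 0.0283 0.0301] [0.6264 0.0408 0.0447] [0.999  0.0442 0.5496 0.0344]
```

```bash
python3 - <<'E'
from h import *
im=cv2.imread("pics/scene0.png")
a=cv2.resize(im[95:235,270:370],None,fx=4,fy=4,interpolation=cv2.INTER_CUBIC)
b=cv2.resize(im[210:340,90:270],None,fx=2.2,fy=2.2,interpolation=cv2.INTER_CUBIC)
c=np.zeros((560,400+396,3),np.uint8); c[:560,:400]=a; c[:b.shape[0],400:400+b.shape[1]]=b
im=cv2.imread("pics/side0.png")
cv2.imwrite("pics/crop.png",c)
E
```

```text
(no output)
```

View pics/crop.png

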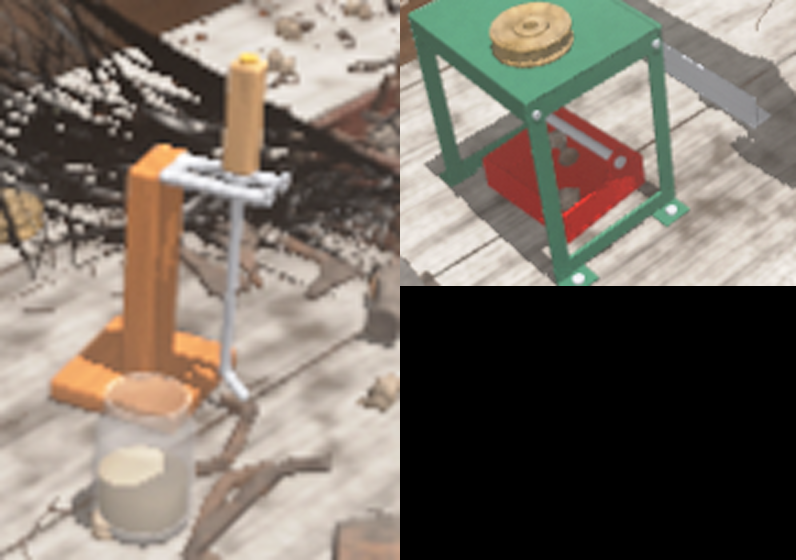

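```bash
python3 - <<'E'
from h import *
np.set_printoptions(precision=4,suppress=True)
for n in ["scene","side"]:
    im,d,K,R,t=load(n); W=cloud(d,K,R,t); hsv=cv2.cvtColor(im,cv2.COLOR_BGR2HSV); H,S,V=cv2.split(hsv); z=W[...,2]
    near=(d>0)&(abs(W[...,0]-.58)<.14)&(abs(W[...,1]+.29)<.13)
    hd=near&(z>.193)&(z<.27)&(S>70)
    for lo in np.arange(.19,.28,.015):
        Q=W[near&(z>lo)&(z<lo+.015)]; print(n,"h %.3f"%lo,len(Q),np.median(Q,0) if len(Q) else '', np.ptp(Q,axis=0) if len(Q) else '')
    f=near&(z>.165)&(z<.193)&(S<60); Q=W[f]; 
    print("fork",len(Q)); 
    if len(Q): print(Q[np.argsort(Q[:,0])][::max(1,len(Q)//25)])
    for lo in np.arange(.0,.15,.02):
        q=near&(z>lo+.003)&(z<lo+.023)&(S<70)&(W[...,0]<.60)
        Q=W[q]
        if lo>0.02 and len(Q): print("rod %.2f"%lo,len(Q),np.median(Q,0))
    b=near&(z>.013)&(z<.023)&(H>3)&(H<17)&(S>130); vv,uu=np.nonzero(b)
    if len(vv)>50:
        hull=cv2.convexHull(np.c_[uu,vv].astype(np.int32)); ap=cv2.approxPolyDP(hull,3,True)[:,0]; print("base px",ap.tolist()); print(ray(ap,K,R,t,.018))
E
```

```text
scene h 0.190 43 [ 0.5435 -0.3211  0.1981] [0.0218 0.0192 0.0139]
scene h 0.205 52 [ 0.543  -0.3212  0.2132] [0.0224 0.0191 0.0146]
scene h 0.220 47 [ 0.5431 -0.3209  0.2275] [0.0208 0.0186 0.0149]
scene h 0.235 53 [ 0.5434 -0.3212  0.2428] [0.0225 0.0208 0.0142]
scene h 0.250 57 [ 0.5431 -0.3217  0.2588] [0.0226 0.0192 0.0146]
scene h 0.265 15 [ 0.5466 -0.3264  0.267 ] [0.0124 0.0155 0.0031]
scene h 0.280 0  
fork 215
[[ 0.5173 -0.3188  0.1815]
 [ 0.52   -0.3262  0.1837]
 [ 0.5246 -0.3457  0.1812]
 [ 0.526  -0.3473  0.183 ]
 [ 0.5281 -0.3421  0.1783]
 [ 0.5319 -0.3209  0.1815]
 [ 0.5341 -0.337   0.178 ]
 [ 0.5378 -0.3118  0.1797]
 [ 0.539  -0.3473  0.1816]
 [ 0.5398 -0.3223  0.1841]
 [ 0.5415 -0.3381  0.1781]
 [ 0.5455 -0.3275  0.1656]
 [ 0.5477 -0.3148  0.1899]
 [ 0.5513 -0.3159  0.1825]
 [ 0.5558 -0.3133  0.1818]
 [ 0.5615 -0.304   0.1773]
 [ 0.568  -0.3334  0.1767]
 [ 0.5702 -0.3268  0.1842]
 [ 0.5735 -0.3397  0.1817]
 [ 0.576  -0.3048  0.1809]
 [ 0.5798 -0.3306  0.1797]
 [ 0.5828 -0.3342  0.1805]
 [ 0.5846 -0.3278  0.182 ]
 [ 0.5881 -0.3026  0.1835]
 [ 0.5897 -0.3008  0.1777]
 [
[... 1331 characters left out ...]
5667 -0.3329  0.1784]
 [ 0.5717 -0.3323  0.1801]
 [ 0.577  -0.3315  0.1813]
 [ 0.5815 -0.327   0.1788]
 [ 0.5869 -0.3343  0.1801]
 [ 0.5897 -0.3284  0.1805]
 [ 0.5919 -0.312   0.1818]
 [ 0.5941 -0.3289  0.1809]
 [ 0.5964 -0.3316  0.1823]
 [ 0.6014 -0.3317  0.1692]]
rod 0.04 236 [ 0.498  -0.207   0.0533]
rod 0.06 325 [ 0.4949 -0.2065  0.0741]
rod 0.08 243 [ 0.5041 -0.194   0.0918]
rod 0.10 26 [ 0.5482 -0.3288  0.1118]
rod 0.12 12 [ 0.5484 -0.3284  0.1283]
rod 0.14 8 [ 0.5968 -0.3192  0.1588]
base px [[369, 313], [344, 341], [305, 309], [325, 288], [354, 300]]
[[ 0.66   -0.3549  0.018 ]
 [ 0.5719 -0.3741  0.018 ]
 [ 0.5505 -0.2732  0.018 ]
 [ 0.6216 -0.2552  0.018 ]
 [ 0.6551 -0.3138  0.018 ]]
```

```bash
python3 - <<'E'
from h import *
np.set_printoptions(precision=4,suppress=True)
for n in ["scene","side"]:
    im,d,K,R,t=load(n); W=cloud(d,K,R,t); hsv=cv2.cvtColor(im,cv2.COLOR_BGR2HSV); H,S,V=cv2.split(hsv); z=W[...,2]
    inb=(d>0)&(W[...,0]>.465)&(W[...,0]<.625)&(W[...,1]>.14)&(W[...,1]<.29)
    red=inb&((H<8)|(H>172))&(S>120)
    b=inb&(z>.044)&(z<.06)&(S<80)
    nn,l,st,c=cv2.connectedComponentsWithStats(b.astype(np.uint8),connectivity=8)
    for i in range(1,nn):
        if st[i,4]>12: Q=W[l==i]; print(n,"bar",st[i],Q.min(0),Q.max(0),cv2.fitLine(Q[:,:2].astype(np.float32),cv2.DIST_L2,0,.01,.01).ravel())
    for lo,hi in [(.0,.012),(.032,.04),(.04,.06)]:
        Q=W[red&(z>lo)&(z<hi)]; 
        if len(Q)>3: print("red",lo,len(Q),Q.min(0),Q.max(0),cv2.minAreaRect((Q[:,:2]*1000).astype(np.float32)))
    f=(d>0)&(W[...,0]>.46)&(W[...,0]<.64)&(W[...,1]>0.0)&(W[...,1]<.06)&(z>.006)&(z<.05)
    Q=W[f]; print("strip",len(Q))
    for lo in np.arange(.006,.046,.008):
        q=Q[(Q[:,2]>lo)&(Q[:,2]<lo+.008)]
        if len(q)>3: A=np.c_[q[:,0]-.55,np.ones(len(q))]; s=np.linalg.lstsq(A,q[:,1],rcond=None)[0]; print(" z%.3f"%lo,len(q),"slope,y@.55",s,"x",q[:,0].min(),q[:,0].max(),"res",np.std(q[:,1]-A@s))
    j=(d>0)&(abs(W[...,0]-.49)<.07)&(abs(W[...,1]+.19)<.07)&(z>.02)&(z<.11); Q=W[j]; print("jar",len(Q),np.percentile(Q,[2,98],axis=0))
    # handle top face 
    tp=(d>0)&(abs(W[...,0]-.545)<.03)&(abs(W[...,1]+.325)<.03)&(z>.2605); Q=W[tp]; print("top",len(Q),Q.mean(0),cv2.minAreaRect((Q[:,:2]*1000).astype(np.float32)))
E
```

```text
scene bar [156 261  30  21 148] [0.5041 0.1913 0.049 ] [0.594  0.2083 0.0585] [0.9923 0.1241 0.5478 0.1998]
scene bar [187 281   6   5  21] [0.4905 0.1855 0.0449] [0.4947 0.1971 0.0569] [0.0653 0.9979 0.4924 0.1914]
red 0.0 702 [0.4836 0.1636 0.    ] [0.6089 0.2747 0.0119] ((549.5451049804688, 219.87185668945312), (121.3608627319336, 99.65001678466797), 6.9068450927734375)
red 0.032 318 [0.4849 0.1637 0.032 ] [0.613  0.2751 0.04  ] ((550.5927124023438, 219.2713623046875), (121.47249603271484, 99.9381103515625), 7.233433246612549)
red 0.04 49 [0.4915 0.1789 0.0401] [0.5951 0.275  0.06  ] ((539.2885131835938, 220.703125), (100.49296569824219, 96.84803771972656), 7.100557804107666)
strip 534
 z0.006 112 slope,y@.55 [0.0991 0.0342] x 0.47778663660182946 0.6173214119611264 res 0.004969050998354943
 z0.014 105 slope,y@.55 [0.0432 0.0352] x 0.4777519533441379 0.6195976745192562 res 0.000995505027496469
 z0.022 109 slope,y@.55 [0.0532 0.0354] x 0.4779470875292867 0.6176707679519593 res 0.0009591558932760401
 z0.030 106 slope,y@.55 [0.0498 0.0352] x 0.47754722462538585 0.6181648554950616 res 
[... 943 characters left out ...]
 [0.0444 0.0281] x 0.47933564874356244 0.626617858362983 res 0.007689114608277771
 z0.014 98 slope,y@.55 [0.0444 0.0339] x 0.4798582299714085 0.6260757611102516 res 0.0009904292786902776
 z0.022 94 slope,y@.55 [0.047 0.034] x 0.4796485282506253 0.6250870521582935 res 0.0011838487984525395
 z0.030 118 slope,y@.55 [0.0465 0.0341] x 0.4803506511816258 0.6262503911598808 res 0.001396352207626898
 z0.038 80 slope,y@.55 [0.0414 0.0349] x 0.47976966743742727 0.626358124619467 res 0.0017798169204489198
jar 1231 [[ 0.4283 -0.2435  0.0222]
 [ 0.5315 -0.154   0.0956]]
top 98 [ 0.5482 -0.3286  0.2643] ((549.7139892578125, -327.5207824707031), (22.137035369873047, 16.052465438842773), 14.729835510253906)
```

Units first: shifts go in units of 25 mm and turns go in units of 0.2 rad. So -0.06 m is -2.4, -0.17 m is -6.8, 0.7 rad is 3.5.

```bash
echo '[[-1.4, -0.4, -0.64, 0, 0, 0.7], [-2.8, -1, -1.2, 0, 0, 1.4], [-4.2, -1.6, -1.8, 0, 0, 2.1], [-5.6, -2.2, -2.4, 0, 0, 2.8], [-6.8, -2.6, -3, 0, 0, 3.5]]' | python3 drive.py 0.085 60; python3 - <<'E'
from bench import r
from scipy.spatial.transform import Rotation as Ro
o=r.get_obs(); M=Ro.from_rotvec(o["orientation"]); print(M.as_matrix().round(3), o["joints"].round(2))
import numpy as np
print(M.inv().apply(np.array([.549,-.327,.38])-o["tcp_pos"]).round(4))
E
```

```text
clock: 0.6
tcp_pos: [0.6085, -0.1722, 0.3792]
orientation: [-2.853, -1.315, 0.002]
contact_force: [0.7, -0.6, 0.6]
grip_width: 0.0851
gripper_force: 0.0
[[ 0.65   0.76  -0.001]
 [ 0.76  -0.65  -0.   ]
 [-0.001 -0.001 -1.   ]] [ 0.01  0.35  0.22  1.58 -0.08  1.22 -0.46]
[-0.1563  0.0554 -0.0007]
```

Converted, -0.065 m is -2.6, 0.053 m is 2.12, 0.635 rad is 3.175.

```bash
echo '[[-1.2, 0.4, 0, 0, 0, 0.65], [-2.6, 0.8, 0, 0, 0, 1.3], [-4, 1.28, 0, 0, 0, 1.95], [-5.2, 1.72, 0, 0, 0, 2.6], [-6.28, 2.12, 0, 0, 0, 3.175]]' | python3 drive.py; echo '[[0, 0, 0, 0, 0, 0], [0, 0, 0, 0, 0, 0]]' | python3 drive.py; python3 - <<'E'
from bench import r
import numpy as np,cv2
np.set_printoptions(precision=4,suppress=True)
from scipy.spatial.transform import Rotation as Ro
o=r.get_obs(); c=r.camera_info("wrist"); im,d=r.grab_frame("wrist"); cv2.imwrite("pics/w1.png",im)
M=Ro.from_rotvec(o["orientation"]); print(M.as_matrix(), o["joints"])
from h import *
K,R,t=c["camera_matrix"],c["R"],c["t"]; W=cloud(d,K,R,t); z=W[...,2]
tp=(d>0)&(abs(W[...,0]-.545)<.03)&(abs(W[...,1]+.325)<.03)&(z>.255)&(z<.275); Q=W[tp]; print("top",len(Q),Q.mean(0),cv2.minAreaRect((Q[:,:2]*1000).astype(np.float32)))
vv,uu=np.nonzero(tp); print(uu.mean(),vv.mean(), "cam",-R.T@t)
f=(d>0)&(abs(z-.181)<.006)&(abs(W[...,0]-.56)<.07)&(abs(W[...,1]+.325)<.05); Q=W[f]; print("fork",len(Q),cv2.minAreaRect((Q[:,:2]*1000).astype(np.float32)) if len(Q) else '')
E
```

```text
clock: 1.1
tcp_pos: [0.5482, -0.3258, 0.3786]
orientation: [-3.121, -0.36, 0.001]
contact_force: [1.5, 0.2, -0.5]
grip_width: 0.0847
gripper_force: 0.0
clock: 1.3
tcp_pos: [0.549, -0.3245, 0.3785]
orientation: [-3.119, -0.369, 0.001]
contact_force: [0.7, 1.4, 0.0]
grip_width: 0.0851
gripper_force: 0.0
[[ 0.9724  0.2332 -0.0007]
 [ 0.2332 -0.9724  0.0004]
 [-0.0005 -0.0006 -1.    ]] [ 0.1454  0.3729  0.395   1.5805 -0.15    1.219  -0.7675]
top 870 [ 0.5525 -0.3289  0.2638] ((550.971435546875, -329.5370178222656), (21.524560928344727, 17.88848114013672), 13.306035041809082)
261.2183908045977 209.69425287356322 cam [ 0.6142 -0.3096  0.4486]
fork 3558 ((571.1980590820312, -323.79937744140625), (98.83261108398438, 49.18376922607422), 14.750029563903809)
```

View pics/w1.png

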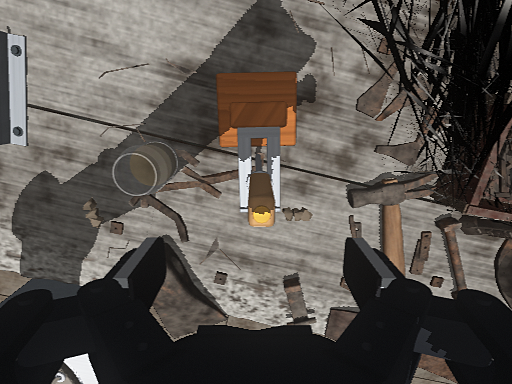

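The wrist view shows the handle's top at (262,213), between and aligned with the open fingers, with the fork pointing up the image. I'll go down and grip.

```bash
echo '[[0, 0.12, 1, 0, 0, 0], [0, 0.12, 2, 0, 0, 0], [0, 0.12, 3, 0, 0, 0], [0, 0.12, 3.6, 0, 0, 0], [0, 0.12, 3.88, 0, 0, 0]]' | python3 drive.py; echo '[[0, 0, 0, 0, 0, 0], [0, 0, 0, 0, 0, 0], [0, 0, 0, 0, 0, 0], [0, 0, 0, 0, 0, 0], [0, 0, 0, 0, 0, 0]]' | python3 drive.py 0 60;echo '[[0, 0, 0, 0, 0, 0], [0, 0, 0, 0, 0, 0], [0, 0, 0, 0, 0, 0], [0, 0, 0, 0, 0, 0], [0, 0, 0, 0, 0, 0]]' | python3 drive.py 0 90
```

```text
clock: 1.85
tcp_pos: [0.5503, -0.3255, 0.2802]
orientation: [-3.118, -0.373, 0.003]
contact_force: [0.2, 0.5, -0.7]
grip_width: 0.0849
gripper_force: 0.0
clock: 2.35
tcp_pos: [0.5504, -0.3274, 0.2828]
orientation: [3.119, 0.369, 0.002]
contact_force: [-0.1, 0.3, 2.5]
grip_width: 0.0174
gripper_force: 59.2
clock: 2.85
tcp_pos: [0.5504, -0.3274, 0.2828]
orientation: [3.119, 0.369, 0.002]
contact_force: [0.1, 1.0, 5.7]
grip_width: 0.0171
gripper_force: 87.4
```

Converted, -0.035 m is -1.4, -0.03 m is -1.2.

```bash
echo '[[0, 0, -0.4, 0, 0, 0], [0, 0, -0.8, 0, 0, 0], [0, 0, -1.2, 0, 0, 0], [0, 0, -1.4, 0, 0, 0], [0, 0, -1.4, 0, 0, 0]]' | python3 drive.py; echo '[[-0.8, 0, 0, 0, 0, 0], [-1.6, 0, 0, 0, 0, 0], [-2.4, 0, 0, 0, 0, 0], [-3.2, 0, 0, 0, 0, 0], [-3.6, 0, 0, 0, 0, 0]]' | python3 drive.py; echo '[[0, 0, -1.2, 0, 0, 0], [0, 0, -2.4, 0, 0, 0], [0, 0, -3.6, 0, 0, 0], [0, 0, -4, 0, 0, 0], [0, 0, -4, 0, 0, 0]]' | python3 drive.py; python3 - <<'E'
from bench import r
import numpy as np,cv2
from h import *
np.set_printoptions(precision=4,suppress=True)
o=r.get_obs(); print(o["joints"])
im,d=r.grab_frame("side"); c=r.camera_info("side"); cv2.imwrite("pics/s2.png",cv2.resize(im[180:360,200:440],None,fx=2.5,fy=2.5))
im,d=r.grab_frame("scene"); cv2.imwrite("pics/sc2.png",im)
E
```

```text
clock: 3.35
tcp_pos: [0.5504, -0.3274, 0.3181]
orientation: [3.119, 0.369, 0.003]
contact_force: [-0.1, -0.2, -2.3]
grip_width: 0.0174
gripper_force: 87.6
clock: 3.85
tcp_pos: [0.4606, -0.3488, 0.3166]
orientation: [-3.12, -0.367, 0.002]
contact_force: [-0.3, 0.0, -1.6]
grip_width: 0.0169
gripper_force: 87.8
clock: 4.35
tcp_pos: [0.4632, -0.3483, 0.4179]
orientation: [3.118, 0.37, 0.004]
contact_force: [-0.8, -0.2, -2.6]
grip_width: 0.0167
gripper_force: 88.2
[ 0.1923  0.2372  0.4247  1.6663 -0.1025  1.2575 -0.6968]
```

View pics/sc2.png

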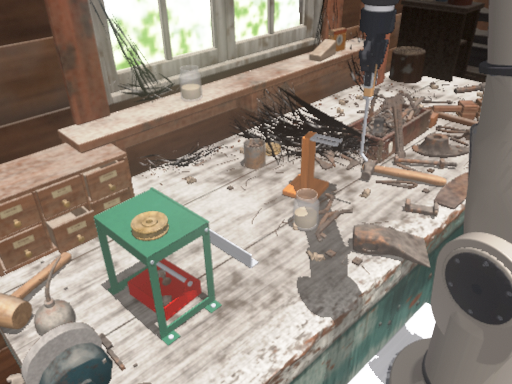

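Converted, -0.114 m is -4.56, 0.077 m is 3.08, -0.7 rad is -3.5.

```bash
echo '[[0.6, -0.92, 0, 0, 0, -0.7], [1.2, -1.84, 0, 0, 0, -1.4], [1.84, -2.76, 0, 0, 0, -2.1], [2.48, -3.68, 0, 0, 0, -2.8], [3.08, -4.56, 0, 0, 0, -3.5]]' | python3 drive.py; echo '[[1.04, -0.28, 0, 0, 0, -0.7], [2.12, -0.6, 0, 0, 0, -1.4], [3.2, -0.88, 0, 0, 0, -2.1], [4.24, -1.2, 0, 0, 0, -2.8], [5.28, -1.48, 0, 0, 0, -3.525]]' | python3 drive.py; echo '[[0, 0, 0, 0, 0.7, 0], [0, 0, 0, 0, 1.4, 0], [0, 0, 0, 0, 2.1, 0], [0, 0, 0, 0, 2.8, 0], [0, 0, 0, 0, 3.5, 0]]' | python3 drive.py;  echo '[[0, 0, 0, 0, 0, 0], [0, 0, 0, 0, 0, 0], [0, 0, 0, 0, 0, 0]]' | python3 drive.py; python3 - <<'E'
from bench import r
from h import *
np.set_printoptions(precision=4,suppress=True)
from scipy.spatial.transform import Rotation as Ro
o=r.get_obs(); M=Ro.from_rotvec(o["orientation"]).as_matrix(); print(M,o["joints"]); b=o["tcp_pos"]+.2528*M[:,2]; print("bend",b)
for n in ["scene","side"]:
    im,d=r.grab_frame(n); cv2.imwrite(f"pics/{n}3.png",im); c=r.camera_info(n); K,R,t=c["camera_matrix"],c["R"],c["t"]
    W=cloud(d,K,R,t); L=(W-o["tcp_pos"])@M   # tool frame
    q=(d>0)&(L[...,2]>.12)&(L[...,2]<.27)&(abs(L[...,1])<.03)&(abs(L[...,0])<.04)
    for lo in np.arange(.12,.28,.02):
        s=q&(L[...,2]>lo)&(L[...,2]<=lo+.02); 
        if s.sum(): print(n,"%.2f"%lo,s.sum(),np.median(L[s],0))
E
```

```text
clock: 4.95
tcp_pos: [0.5107, -0.2177, 0.4146]
orientation: [-2.797, -1.424, 0.004]
contact_force: [1.1, -0.4, -1.0]
grip_width: 0.0171
gripper_force: 88.1
clock: 5.45
tcp_pos: [0.559, -0.0897, 0.4145]
orientation: [-2.133, -2.302, 0.003]
contact_force: [-0.3, 0.5, -2.1]
grip_width: 0.0169
gripper_force: 88.1
clock: 5.95
tcp_pos: [0.5591, -0.0914, 0.4153]
orientation: [-1.741, -1.864, -0.64]
contact_force: [-1.2, -0.2, -1.5]
grip_width: 0.0171
gripper_force: 88.2
clock: 6.25
tcp_pos: [0.5594, -0.0899, 0.4168]
orientation: [-1.743, -1.873, -0.634]
contact_force: [-0.1, 0.7, -1.9]
grip_width: 0.0169
gripper_force: 88.2
[[-0.0551  0.9974 -0.0462]
 [ 0.7643  0.0719  0.6409]
 [ 0.6425  0.     -0.7663]] [ 0.2693  0.3503  0.0632  1.6228 -0.6553  1.5068  0.5624]
bend [0.5478 0.0721 0.2231]
scene 0.12 36 [ 0.004  -0.0045  0.1308]
scene 0.14 36 [ 0.0034 -0.0035  0.1495]
scene 0.16 38 [ 0.0033 -0.003   0.1705]
scene 0.18 33 [ 0.004  -0.0033  0.1891]
scene 0.20 39 [ 0.0039 -0.0032  0.2097]
scene 0.22 35 [ 0.0037 -0.0025  0.2302]
scene 0.24 41 [ 0.0028 -0.0031  0.2506]
scene 0.26 19 [-0.0103 -0.0032  0.2645]
side 0.12 16 [ 0.0018 -0.0039  0.1279]
side 0.14 17 [ 0.0014 -0.0035  0.15  ]
side 0.16 14 [ 0.0013 -0.0039  0.171 ]
side 0.18 14 [ 0.0008 -0.0035  0.1896]
side 0.20 13 [ 0.0015 -0.0035  0.2077]
side 0.22 14 [ 0.0012 -0.003   0.2308]
side 0.24 22 [-0.0018 -0.0028  0.2547]
side 0.26 12 [-0.0123 -0.0025  0.2637]
```

Converted, -0.04 m is -1.6, 0.098 m is 3.92.

```bash
echo '[[-0.8, 0, 0.96, 0, 0, 0], [-1.6, 0, 1.92, 0, 0, 0], [-2.4, 0, 2.84, 0, 0, 0], [-3, 0, 3.56, 0, 0, 0], [-3.28, 0, 3.92, 0, 0, 0]]' | python3 drive.py; echo '[[0.8, 0.08, 0.68, 0, 0, 0], [1.8, 0.16, 1.52, 0, 0, 0], [2.8, 0.28, 2.36, 0, 0, 0], [3.8, 0.36, 3.2, 0, 0, 0], [4.4, 0.4, 3.68, 0, 0, 0]]' | python3 drive.py;  echo '[[0, 0, 0, 0, 0, 0], [0, 0, 0, 0, 0, 0]]' | python3 drive.py; cat > look.py <<'E'
import sys
from bench import r
from h import *
np.set_printoptions(precision=4,suppress=True)
from scipy.spatial.transform import Rotation as Ro
o=r.get_obs(); M=Ro.from_rotvec(o["orientation"]).as_matrix(); print(M); b=o["tcp_pos"]+.2528*M[:,2]; print("bend",b,"F",o["contact_force"],"mom",o["moment"])
k=sys.argv[1]; cr=[]
for n,(x0,y0) in {"scene":(120,200),"side":(150,110)}.items():
    im,d=r.grab_frame(n); c=r.camera_info(n); K,R,t=c["camera_matrix"],c["R"],c["t"]
    W=cloud(d,K,R,t); L=(W-o["tcp_pos"])@M; z=W[...,2]
    H,S,V=cv2.split(cv2.cvtColor(im,cv2.COLOR_BGR2HSV))
    q=(d>0)&(L[...,2]>.12)&(L[...,2]<.27)&(abs(L[...,1])<.02)&(abs(L[...,0])<.03)
    for lo in np.arange(.12,.28,.03):
        s=q&(L[...,2]>lo)&(L[...,2]<=lo+.03)
        if s.sum(): print(n,"%.2f"%lo,s.sum(),np.median(L[s],0))
    red=(d>0)&((H<8)|(H>172))&(S>120)&(z>.03)&(z<.042)&(abs(W[...,0]-.55)<.12)&(W[...,1]>-.02)&(W[...,1]<.3)
    Q=W[red]
    if len(Q)>10: print(n,"tote rim",len(Q),cv2.minAreaRect((Q[:,:2]*1000).astype(np.float32)))
    cr.append(cv2.resize(im[y0:y0+140,x0:x0+140],(400,400),interpolation=cv2.INTER_CUBIC))
cv2.imwrite(f"pics/look{k}.png",np.hstack(cr))
E
python3 look.py 1
```

```text
clock: 6.85
tcp_pos: [0.5588, -0.0897, 0.2876]
orientation: [-1.742, -1.87, -0.634]
contact_force: [-1.0, -0.8, -1.7]
grip_width: 0.0168
gripper_force: 88.2
clock: 7.35
tcp_pos: [0.5591, 0.0567, 0.291]
orientation: [-1.738, -1.874, -0.637]
contact_force: [-0.2, 0.3, -1.3]
grip_width: 0.0171
gripper_force: 88.2
clock: 7.55
tcp_pos: [0.5595, 0.0527, 0.2902]
orientation: [-1.744, -1.872, -0.637]
contact_force: [-0.7, -0.9, -2.5]
grip_width: 0.017
gripper_force: 88.1
[[-0.0546  0.9975 -0.0441]
 [ 0.7636  0.0702  0.6418]
 [ 0.6433  0.0013 -0.7656]]
bend [0.5484 0.2149 0.0966] F [-0.6689 -0.866  -2.5011] mom [-0.9715 -0.1062 -0.002 ]
scene 0.12 24 [ 0.0038 -0.0039  0.1265]
scene 0.24 38 [-0.0036 -0.0038  0.2593]
scene tote rim 404 ((550.5149536132812, 219.6393585205078), (122.3755111694336, 99.6418685913086), 7.0872483253479)
side 0.12 16 [ 0.0008 -0.0041  0.1336]
side 0.15 13 [-0.0001 -0.004   0.1655]
side 0.18 13 [ 0.0002 -0.0036  0.1925]
side 0.21 13 [ 0.0001 -0.0028  0.2225]
side 0.24 25 [-0.0073 -0.0029  0.2586]
side tote rim 171 ((550.9559936523438, 217.620361328125), (120.65809631347656, 100.04837036132812), 7.105588912963867)
```

View pics/look1.png

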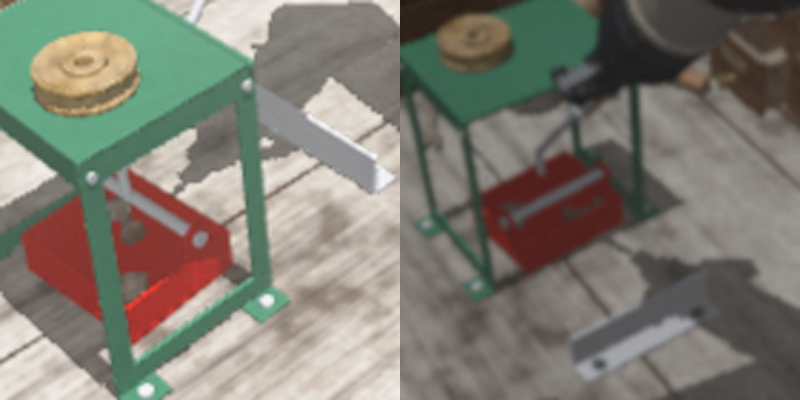

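The hook's bend is just behind the bar, in the scene crop at about (125,185) and in the side crop at (540,165). Next I lower the foot behind the bar.

```bash
echo '[[0.12, 0.04, 0.12, 0, 0, 0], [-0.12, 0.08, 0.4, 0, 0, 0], [-0.36, 0.08, 0.68, 0, 0, 0], [-0.6, 0.08, 0.96, 0, 0, 0], [-0.84, 0.08, 1.24, 0, 0, 0]]' | python3 drive.py;  echo '[[0, 0, 0, 0, 0, 0], [0, 0, 0, 0, 0, 0]]' | python3 drive.py; python3 look.py 2
```

```text
clock: 8.15
tcp_pos: [0.5608, 0.0569, 0.2511]
orientation: [-1.744, -1.869, -0.635]
contact_force: [0.3, 0.3, -1.0]
grip_width: 0.0169
gripper_force: 88.1
clock: 8.35
tcp_pos: [0.5609, 0.0571, 0.252]
orientation: [-1.743, -1.869, -0.636]
contact_force: [0.5, 0.0, -1.7]
grip_width: 0.0168
gripper_force: 88.1
[[-0.0528  0.9976 -0.0456]
 [ 0.7628  0.0698  0.6428]
 [ 0.6444 -0.0008 -0.7647]]
bend [0.5494 0.2196 0.0587] F [ 0.5065  0.0145 -1.7302] mom [-0.8937 -0.0371 -0.0189]
scene 0.18 13 [ 0.0039 -0.0045  0.2069]
scene 0.21 62 [ 0.0031 -0.0036  0.2261]
scene 0.24 103 [-0.0135 -0.003   0.2463]
scene tote rim 400 ((550.0588989257812, 218.9686279296875), (122.03805541992188, 100.5170669555664), 6.4694414138793945)
side 0.12 12 [ 0.001  -0.0037  0.1383]
side 0.15 13 [ 0.0019 -0.004   0.1657]
side 0.18 12 [ 0.0014 -0.0028  0.1965]
side 0.21 20 [-0.0001 -0.0035  0.2287]
side 0.24 60 [-0.0182 -0.0019  0.2445]
side tote rim 167 ((550.713623046875, 216.9547576904297), (121.20838928222656, 100.21470642089844), 6.009666919708252)
```

Converted, -0.001 m is -0.04, -0.025 m is -1.

```bash
echo '[[-0.2, 0, -0.16, 0, 0, 0], [-0.4, 0, -0.32, 0, 0, 0], [-0.6, 0, -0.52, 0, 0, 0], [-0.8, 0, -0.68, 0, 0, 0], [-1, -0.04, -0.84, 0, 0, 0]]' | python3 drive.py;  echo '[[-0.2, 0, -0.16, 0, 0, 0], [-0.4, 0, -0.32, 0, 0, 0], [-0.6, 0, -0.52, 0, 0, 0], [-0.8, 0, -0.68, 0, 0, 0], [-1, -0.04, -0.84, 0, 0, 0]]' | python3 drive.py; python3 look.py 3
```

```text
clock: 8.95
tcp_pos: [0.5624, 0.0241, 0.2525]
orientation: [-1.743, -1.87, -0.637]
contact_force: [-0.3, 2.4, -2.6]
grip_width: 0.0168
gripper_force: 87.9
clock: 9.45
tcp_pos: [0.5638, -0.0087, 0.2524]
orientation: [-1.744, -1.87, -0.637]
contact_force: [0.3, 3.3, -1.2]
grip_width: 0.0169
gripper_force: 88.0
[[-0.0535  0.9976 -0.0446]
 [ 0.7629  0.0697  0.6427]
 [ 0.6443  0.0004 -0.7648]]
bend [0.5525 0.1538 0.059 ] F [ 0.2718  3.2891 -1.1993] mom [-0.0521 -0.1751 -0.0792]
scene 0.12 49 [ 0.0042 -0.0037  0.1349]
scene 0.15 9 [ 0.0043 -0.0035  0.1532]
scene 0.18 10 [ 0.0025 -0.0033  0.2073]
scene 0.21 49 [ 0.0045 -0.0034  0.2256]
scene 0.24 103 [-0.0063 -0.0035  0.2525]
scene tote rim 340 ((550.6211547851562, 166.90968322753906), (121.43981170654297, 99.93782043457031), 10.784523010253906)
side 0.12 12 [ 0.0009 -0.0044  0.1384]
side 0.15 15 [ 0.0015 -0.0041  0.1648]
side 0.18 13 [ 0.0012 -0.0039  0.1958]
side 0.21 12 [ 0.0012 -0.0041  0.2247]
side 0.24 59 [-0.0106 -0.0022  0.2504]
side tote rim 226 ((561.5403442382812, 167.0894317626953), (141.00035095214844, 101.64959716796875), 10.567117691040039)
```

Units first: shifts go in units of 25 mm and turns go in units of 0.2 rad. So 0.014 m is 0.56, 0.007 m is 0.28.

```bash
echo '[[0.2, 0, 0.16, 0, 0, 0], [0.16, 0.28, 0.16, 0, 0, 0], [0.16, 0.56, 0.16, 0, 0, 0], [0, 0.56, 0, 0, 0, 0], [-0.2, 0.56, -0.16, 0, 0, 0]]' | python3 drive.py;  echo '[[-0.2, 0, -0.16, 0, 0, 0], [-0.4, 0, -0.32, 0, 0, 0], [-0.6, 0, -0.52, 0, 0, 0], [-0.8, 0, -0.68, 0, 0, 0], [-0.96, -0.04, -0.8, 0, 0, 0]]' | python3 drive.py; python3 look.py 4
```

```text
clock: 10.05
tcp_pos: [0.5782, -0.0132, 0.2523]
orientation: [-1.742, -1.87, -0.637]
contact_force: [0.3, 2.4, -0.9]
grip_width: 0.017
gripper_force: 88.1
clock: 10.55
tcp_pos: [0.5793, -0.0455, 0.2522]
orientation: [-1.744, -1.869, -0.637]
contact_force: [0.7, 3.0, -0.1]
grip_width: 0.017
gripper_force: 88.0
[[-0.0532  0.9976 -0.0443]
 [ 0.7628  0.0692  0.6429]
 [ 0.6444  0.0005 -0.7647]]
bend [0.5682 0.117  0.0588] F [ 0.7462  3.0455 -0.1013] mom [ 0.4246 -0.2297 -0.2416]
scene 0.12 48 [ 0.0048 -0.0039  0.1345]
scene 0.15 48 [ 0.0046 -0.0037  0.1645]
scene 0.18 9 [ 0.0044 -0.0043  0.1823]
scene 0.21 28 [ 0.0046 -0.0029  0.2313]
scene 0.24 89 [-0.0054 -0.0037  0.2526]
scene tote rim 365 ((555.3648681640625, 131.3687744140625), (100.84334564208984, 121.84458923339844), 89.36292266845703)
side 0.12 14 [ 0.0017 -0.0042  0.1321]
side 0.15 18 [ 0.0021 -0.0041  0.1603]
side 0.18 13 [ 0.0013 -0.0042  0.1956]
side 0.21 12 [ 0.0024 -0.0035  0.2244]
side 0.24 65 [-0.0098 -0.0018  0.251 ]
side tote rim 235 ((556.138427734375, 128.4925994873047), (102.51091003417969, 119.05240631103516), 87.57563781738281)
```

```bash
echo '[[0.2, 0, 0.16, 0, 0, 0], [0.16, -0.28, 0.16, 0, 0, 0], [0.16, -0.52, 0.16, 0, 0, 0], [0, -0.52, 0, 0, 0, 0], [-0.16, -0.52, -0.12, 0, 0, 0]]' | python3 drive.py;  echo '[[-0.16, 0, -0.12, 0, 0, 0], [-0.32, 0, -0.28, 0, 0, 0], [-0.48, 0, -0.4, 0, 0, 0], [-0.6, 0, -0.504, 0, 0, 0], [-0.68, 0, -0.568, 0, 0, 0]]' | python3 drive.py; python3 look.py 5
```

```text
clock: 11.15
tcp_pos: [0.5661, -0.0508, 0.2519]
orientation: [-1.742, -1.869, -0.636]
contact_force: [-0.3, 2.8, -1.5]
grip_width: 0.0173
gripper_force: 88.1
clock: 11.65
tcp_pos: [0.5682, -0.0731, 0.2517]
orientation: [-1.744, -1.869, -0.637]
contact_force: [-0.5, 3.0, -0.8]
grip_width: 0.0167
gripper_force: 88.1
[[-0.0533  0.9976 -0.0448]
 [ 0.7627  0.0696  0.6429]
 [ 0.6445  0.0001 -0.7646]]
bend [0.5569 0.0894 0.0584] F [-0.4528  3.0155 -0.8421] mom [0.2305 0.0549 0.0527]
scene 0.12 44 [ 0.0045 -0.0035  0.1349]
scene 0.15 47 [ 0.0042 -0.0036  0.1645]
scene 0.18 46 [ 0.0045 -0.004   0.1952]
scene 0.21 46 [ 0.0049 -0.0037  0.2243]
scene 0.24 33 [-0.0076 -0.0072  0.2512]
scene tote rim 361 ((557.274169921875, 102.15779113769531), (120.88079833984375, 101.14868927001953), 2.145862340927124)
side 0.12 17 [ 0.0023 -0.0045  0.1358]
side 0.15 15 [ 0.0025 -0.0044  0.165 ]
side 0.18 13 [ 0.0024 -0.0036  0.1969]
side 0.21 15 [ 0.003  -0.0039  0.2265]
side 0.24 67 [-0.0089 -0.0011  0.2518]
side tote rim 267 ((558.8682861328125, 102.06659698486328), (120.3855209350586, 102.62487030029297), 2.3142006397247314)
```

```bash
echo '[[-0.08, 0, -0.068, 0, 0, 0], [-0.16, 0, -0.136, 0, 0, 0], [-0.24, 0, -0.2, 0, 0, 0], [-0.32, 0, -0.268, 0, 0, 0], [-0.38, 0, -0.32, 0, 0, 0]]' | python3 drive.py;  echo '[[-0.032, 0, -0.024, 0, 0, 0], [-0.06, 0, -0.052, 0, 0, 0], [-0.06, 0, -0.052, 0, 0, 0]]' | python3 drive.py; echo '[[-0.032, 0, -0.024, 0, 0, 0], [-0.06, 0, -0.052, 0, 0, 0], [-0.06, 0, -0.052, 0, 0, 0]]' | python3 drive.py
```

```text
clock: 12.25
tcp_pos: [0.5689, -0.0855, 0.2516]
orientation: [-1.744, -1.87, -0.636]
contact_force: [-0.2, 2.8, -1.1]
grip_width: 0.0169
gripper_force: 87.9
clock: 12.55
tcp_pos: [0.5692, -0.0873, 0.2516]
orientation: [-1.744, -1.87, -0.637]
contact_force: [0.3, 3.0, -0.7]
grip_width: 0.0168
gripper_force: 87.9
clock: 12.85
tcp_pos: [0.5694, -0.0886, 0.2515]
orientation: [-1.743, -1.87, -0.637]
contact_force: [0.8, 4.5, -1.9]
grip_width: 0.0175
gripper_force: 87.8
```

Converted, -0.0015 m is -0.06, -0.0013 m is -0.052.

```bash
echo '[[-0.032, 0, -0.024, 0, 0, 0], [-0.06, 0, -0.052, 0, 0, 0], [-0.06, 0, -0.052, 0, 0, 0]]' | python3 drive.py; python3 look.py 6
```

```text
clock: 13.15
tcp_pos: [0.5695, -0.0896, 0.2516]
orientation: [-1.741, -1.869, -0.638]
contact_force: [0.8, 7.3, -3.5]
grip_width: 0.0173
gripper_force: 87.8
[[-0.0541  0.9975 -0.046 ]
 [ 0.7613  0.071   0.6445]
 [ 0.6461 -0.0001 -0.7633]]
bend [0.5579 0.0733 0.0586] F [ 0.8075  7.2615 -3.4953] mom [ 0.8104 -0.4829 -0.4077]
scene 0.12 43 [ 0.0044 -0.0036  0.1338]
scene 0.15 47 [ 0.0047 -0.003   0.1647]
scene 0.18 45 [ 0.0048 -0.003   0.1943]
scene 0.21 47 [ 0.0054 -0.0026  0.2248]
scene 0.24 86 [-0.0047 -0.0035  0.253 ]
scene tote rim 362 ((558.5042724609375, 87.56363677978516), (120.21049499511719, 101.23338317871094), 2.607349157333374)
side 0.12 16 [ 0.0028 -0.0042  0.1376]
side 0.15 15 [ 0.0029 -0.004   0.1645]
side 0.18 15 [ 0.0037 -0.0041  0.1941]
side 0.21 13 [ 0.0036 -0.0037  0.2235]
side 0.24 66 [-0.0082 -0.0023  0.2514]
side tote rim 182 ((559.762939453125, 90.19760131835938), (121.63861846923828, 95.60990142822266), 2.384042978286743)
```

Converted, 0.0006 m is 0.024, 0.015 m is 0.6.

```bash
echo '[[0.12, 0, 0.1, 0, 0, 0], [0.28, 0.024, 0.24, 0, 0, 0], [0.28, 0.024, 0.24, 0, 0, 0], [0.4, 0.024, 0.1, 0, 0, 0], [0.6, 0.024, -0.14, 0, 0, 0]]' | python3 drive.py;echo '[[0.4, 0, -0.48, 0, 0, 0], [0.8, 0, -0.96, 0, 0, 0], [1.4, 0, -1.64, 0, 0, 0], [2.2, 0, -2.6, 0, 0, 0], [3, 0, -3.56, 0, 0, 0]]' | python3 drive.py; python3 look.py 7
```

```text
clock: 13.75
tcp_pos: [0.5692, -0.0825, 0.2641]
orientation: [-1.745, -1.869, -0.636]
contact_force: [0.4, 0.0, -0.7]
grip_width: 0.0168
gripper_force: 88.8
clock: 14.25
tcp_pos: [0.5691, -0.0819, 0.383]
orientation: [-1.744, -1.871, -0.637]
contact_force: [0.0, 0.6, -1.3]
grip_width: 0.0172
gripper_force: 88.7
[[-0.054   0.9976 -0.0444]
 [ 0.7632  0.0699  0.6424]
 [ 0.6439  0.0008 -0.7651]]
bend [0.5579 0.0805 0.1895] F [ 0.0311  0.6234 -1.324 ] mom [-0.8463 -0.071   0.0042]
scene 0.12 51 [ 0.0036 -0.0036  0.135 ]
scene 0.15 54 [ 0.0036 -0.0029  0.1644]
scene 0.18 53 [ 0.0042 -0.0036  0.195 ]
scene 0.21 54 [ 0.0035 -0.0029  0.2254]
scene 0.24 54 [ 0.0003 -0.0032  0.255 ]
scene tote rim 363 ((558.58984375, 86.77591705322266), (121.20803833007812, 101.36178588867188), 3.2024807929992676)
side 0.12 22 [ 0.0038 -0.0014  0.1357]
side 0.15 21 [ 0.0045 -0.0013  0.1647]
side 0.18 20 [ 0.0044 -0.0006  0.1938]
side 0.21 17 [ 0.0041 -0.0007  0.2245]
side 0.24 30 [-0.003   0.0006  0.2532]
side tote rim 172 ((559.026123046875, 90.70518493652344), (118.97651672363281, 95.66787719726562), 2.29818058013916)
```

View pics/look7.png

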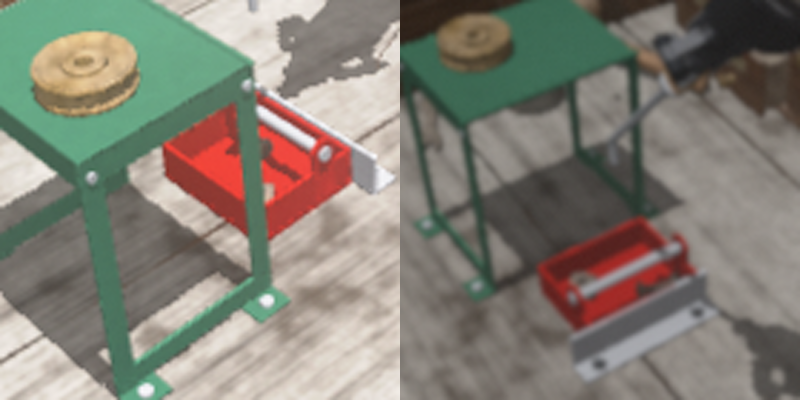

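The tote lies flat against the strip, with the bolt and nut visible inside (scene crop about (250,150) and (268,190)). The hook is free. Next I straighten it and carry it back.

Converted, -0.0525 m is -2.1, -0.04 m is -1.6, -0.42 rad is -2.1.

```bash
echo '[[-0.08, -0.04, -0.4, 0, -0.7, 0], [-0.12, -0.04, -0.8, 0, -1.4, 0], [-0.2, -0.08, -1.2, 0, -2.1, 0], [-0.28, -0.08, -1.6, 0, -2.8, 0], [-0.32, -0.12, -2.1, 0, -3.5, 0]]' | python3 drive.py; echo '[[-0.88, -0.48, 0, 0, 0, 0.7], [-1.76, -0.96, 0, 0, 0, 1.4], [-2.64, -1.44, 0, 0, 0, 2.1], [-3.52, -1.92, 0, 0, 0, 2.8], [-4.4, -2.44, 0, 0, 0, 3.5]]' | python3 drive.py; echo '[[-1, 0.2, 0, 0, 0, 0.7], [-2, 0.4, 0, 0, 0, 1.4], [-3, 0.6, 0, 0, 0, 2.1], [-4, 0.8, 0, 0, 0, 2.8], [-4.92, 0.96, 0, 0, 0, 3.525]]' | python3 drive.py; echo '[[0, 0, 0, 0, 0, 0], [0, 0, 0, 0, 0, 0], [0, 0, 0, 0, 0, 0]]' | python3 drive.py; cat > hk.py <<'E'
from bench import r
from h import *
np.set_printoptions(precision=4,suppress=True)
from scipy.spatial.transform import Rotation as Ro
o=r.get_obs(); M=Ro.from_rotvec(o["orientation"]).as_matrix(); print(M); print("tcp",o["tcp_pos"],"to seat pose, tool axes",M.T@(np.array([.5504,-.3274,.2828])-o["tcp_pos"]))
for n in ["scene","side"]:
    im,d=r.grab_frame(n); c=r.camera_info(n); K,R,t=c["camera_matrix"],c["R"],c["t"]
    W=cloud(d,K,R,t); L=(W-o["tcp_pos"])@M
    q=(d>0)&(L[...,2]>.08)&(L[...,2]<.28)&(abs(L[...,1])<.03)&(abs(L[...,0])<.04)
    for lo in np.arange(.08,.28,.02):
        s=q&(L[...,2]>lo)&(L[...,2]<=lo+.02)
        if s.sum(): print(n,"%.2f"%lo,s.sum(),np.median(L[s],0),np.ptp(L[s],axis=0))
E
python3 hk.py
```

```text
clock: 14.85
tcp_pos: [0.5689, -0.1222, 0.4167]
orientation: [2.14, 2.294, -0.004]
contact_force: [-1.1, 0.7, -2.2]
grip_width: 0.0172
gripper_force: 88.6
clock: 15.35
tcp_pos: [0.5151, -0.2365, 0.4158]
orientation: [-2.804, -1.415, -0.001]
contact_force: [0.4, 0.2, -2.0]
grip_width: 0.017
gripper_force: 88.7
clock: 15.85
tcp_pos: [0.4619, -0.3503, 0.4158]
orientation: [-3.121, -0.359, -0.001]
contact_force: [-0.6, 0.6, -0.6]
grip_width: 0.0171
gripper_force: 88.7
clock: 16.15
tcp_pos: [0.4635, -0.3483, 0.4154]
orientation: [-3.118, -0.374, -0.001]
contact_force: [0.2, 1.2, -1.1]
grip_width: 0.017
gripper_force: 88.5
[[ 0.9717  0.2363  0.0003]
 [ 0.2363 -0.9717  0.001 ]
 [ 0.0005 -0.0009 -1.    ]]
tcp [ 0.4635 -0.3483  0.4154] to seat pose, tool axes [0.0893 0.0004 0.1327]
scene 0.08 85 [-0.0048 -0.0081  0.0907] [0.0238 0.0189 0.0197]
scene 0.10 23 [-0.0027 -0.0031  0.1106] [0.0186 0.0093 0.019 ]
scene 0.12 25 [-0.0028 -0.0036  0.1295] [0.008  0.0128 0.0188]
scene 0.14 26 [-0.0022 -0.0026  0.1485] [0.008  0.0077 0.0192]
scene 0.16 25 [-0.0028 -0.0023  0.1693] [0.009  0.0097 0.0188]
s
[... 234 characters left out ...]
7 0.0075 0.0184]
scene 0.26 12 [-0.0168 -0.0019  0.2639] [0.0107 0.0052 0.0083]
side 0.08 137 [-0.0097  0.0049  0.0913] [0.0221 0.02   0.0195]
side 0.10 27 [-0.0034  0.0016  0.1155] [0.0131 0.0146 0.0197]
side 0.12 39 [-0.0032  0.0007  0.1308] [0.0061 0.0071 0.0188]
side 0.14 37 [-0.0031  0.0009  0.1494] [0.0059 0.0071 0.0198]
side 0.16 39 [-0.003   0.0005  0.1703] [0.0067 0.0072 0.0196]
side 0.18 31 [-0.003   0.0009  0.1904] [0.008  0.0071 0.017 ]
side 0.20 29 [-0.0033  0.0013  0.2084] [0.0066 0.0068 0.0184]
side 0.22 33 [-0.0031  0.0014  0.2297] [0.007  0.0069 0.0196]
side 0.24 48 [-0.0054  0.0008  0.2537] [0.0136 0.0079 0.0169]
side 0.26 27 [-0.0155  0.0005  0.2634] [0.009  0.0083 0.008 ]
```

The rod sits straight and unslipped in the hand, so I retrace the path to the fork.

Converted, 0.097 m is 3.88, 0.09 m is 3.6.

```bash
echo '[[0, 0, 1, 0, 0, 0], [0, 0, 2, 0, 0, 0], [0, 0, 3, 0, 0, 0], [0, 0, 3.6, 0, 0, 0], [0, 0, 3.88, 0, 0, 0]]' | python3 drive.py; echo '[[0.8, 0, 0, 0, 0, 0], [1.6, 0, 0, 0, 0, 0], [2.4, 0, 0, 0, 0, 0], [3.2, 0, 0, 0, 0, 0], [3.56, 0, 0, 0, 0, 0]]' | python3 drive.py; echo '[[0, 0, 0, 0, 0, 0], [0, 0, 0, 0, 0, 0], [0, 0, 0.2, 0, 0, 0], [0, 0, 0.4, 0, 0, 0], [0, 0, 0.6, 0, 0, 0]]' | python3 drive.py; python3 hk.py | head -4; python3 - <<'E'
from bench import r
import cv2
cr=[]
for n,(x0,y0) in {"scene":(270,95),"side":(280,220)}.items():
    im,d=r.grab_frame(n); cr.append(cv2.resize(im[y0:y0+120,x0:x0+120],(400,400),interpolation=cv2.INTER_CUBIC))
cv2.imwrite("pics/seat.png",cv2.hconcat(cr))
E
```

```text
clock: 16.75
tcp_pos: [0.4628, -0.3482, 0.3168]
orientation: [-3.118, -0.372, 0.003]
contact_force: [1.3, -0.4, -2.0]
grip_width: 0.0168
gripper_force: 88.7
clock: 17.25
tcp_pos: [0.5519, -0.3271, 0.3189]
orientation: [-3.119, -0.375, -0.003]
contact_force: [0.6, 1.0, -1.7]
grip_width: 0.0172
gripper_force: 88.6
clock: 17.75
tcp_pos: [0.5487, -0.3289, 0.3029]
orientation: [-3.12, -0.368, 0.001]
contact_force: [0.7, 0.2, -1.2]
grip_width: 0.0167
gripper_force: 88.6
[[ 0.9725  0.2328 -0.0004]
 [ 0.2328 -0.9725  0.0003]
 [-0.0003 -0.0003 -1.    ]]
tcp [ 0.5487 -0.3289  0.3029] to seat pose, tool axes [ 0.002  -0.0011  0.0201]
```

View pics/seat.png

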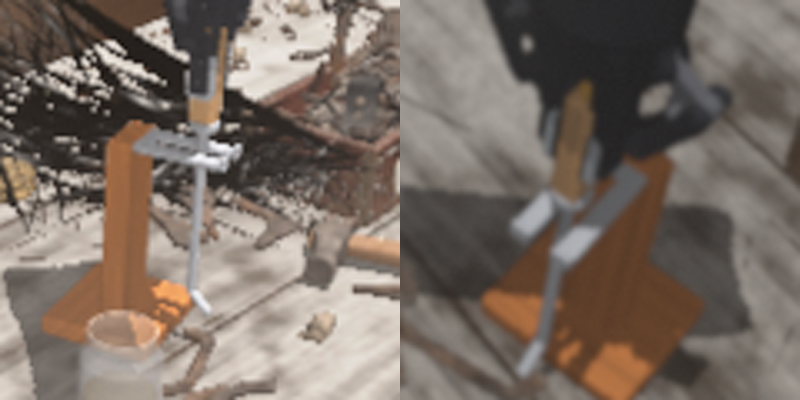

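The rod stands in the slot with the collar about 20 mm above the tines (scene crop (205,130), side crop (567,200)). I'll lower it until it takes the weight.

Converted, 0.0185 m is 0.74, 0.018 m is 0.72.

```bash
echo '[[0.04, -0.04, 0.24, 0, 0, 0], [0.04, -0.04, 0.48, 0, 0, 0], [0.04, -0.04, 0.64, 0, 0, 0], [0.04, -0.04, 0.72, 0, 0, 0], [0.04, -0.04, 0.74, 0, 0, 0]]' | python3 drive.py; echo '[[0, 0, 0.04, 0, 0, 0], [0, 0, 0.04, 0, 0, 0], [0, 0, 0.04, 0, 0, 0]]' | python3 drive.py
```

```text
clock: 18.45
tcp_pos: [0.5501, -0.3274, 0.2845]
orientation: [-3.12, -0.369, 0.001]
contact_force: [-0.1, -1.1, -1.4]
grip_width: 0.0175
gripper_force: 88.6
clock: 18.75
tcp_pos: [0.5502, -0.3275, 0.2841]
orientation: [3.12, 0.369, 0.0]
contact_force: [-0.5, -0.2, -1.8]
grip_width: 0.0167
gripper_force: 88.6
```

Converted, 0.001 m is 0.04.

```bash
echo '[[0, 0, 0.04, 0, 0, 0], [0, 0, 0.04, 0, 0, 0], [0, 0, 0.04, 0, 0, 0]]' | python3 drive.py; echo '[[0, 0, 0.04, 0, 0, 0], [0, 0, 0.04, 0, 0, 0], [0, 0, 0.04, 0, 0, 0]]' | python3 drive.py
```

```text
clock: 19.05
tcp_pos: [0.5502, -0.3274, 0.2829]
orientation: [-3.12, -0.37, -0.0]
contact_force: [-0.0, -1.1, -1.1]
grip_width: 0.0172
gripper_force: 88.6
clock: 19.35
tcp_pos: [0.5502, -0.3275, 0.2828]
orientation: [-3.12, -0.369, -0.001]
contact_force: [-2.0, 1.1, 6.1]
grip_width: 0.0168
gripper_force: 89.7
```

Converted, -0.12 m is -4.8, -0.09 m is -3.6.

```bash
echo '[[0, 0, 0, 0, 0, 0], [0, 0, 0, 0, 0, 0]]' | python3 drive.py 0 20; echo '[[0, 0, 0, 0, 0, 0], [0, 0, 0, 0, 0, 0], [0, 0, 0, 0, 0, 0]]' | python3 drive.py 0.03;  echo '[[0, 0, 0, 0, 0, 0], [0, 0, 0, 0, 0, 0], [0, 0, 0, 0, 0, 0], [0, 0, 0, 0, 0, 0], [0, 0, 0, 0, 0, 0]]' | python3 drive.py 0.06; echo '[[0, 0, -0.6, 0, 0, 0], [0, 0, -1.2, 0, 0, 0], [0, 0, -2.4, 0, 0, 0], [0, 0, -3.6, 0, 0, 0], [0, 0, -4.8, 0, 0, 0]]' | python3 drive.py; echo '[[0, 0, 0, 0, 0, 0], [0, 0, 0, 0, 0, 0], [0, 0, 0, 0, 0, 0], [0, 0, 0, 0, 0, 0], [0, 0, 0, 0, 0, 0]]' | python3 drive.py; python3 - <<'E'
from bench import r
from h import *
np.set_printoptions(precision=4,suppress=True)
cr=[]
for n,(x0,y0) in {"scene":(270,95),"side":(280,220)}.items():
    im,d=r.grab_frame(n); cr.append(cv2.resize(im[y0:y0+120,x0:x0+120],(400,400),interpolation=cv2.INTER_CUBIC)); c=r.camera_info(n); W=cloud(d,c["camera_matrix"],c["R"],c["t"]); z=W[...,2]
    for lo in (.05,.1,.14,.2,.235,.2605):
        s=(d>0)&(abs(W[...,0]-.545)<.028)&(abs(W[...,1]+.327)<.03)&(z>lo)&(z<lo+.015); print(n,lo,s.sum(),np.median(W[s],0) if s.any() else '')
    H,S,V=cv2.split(cv2.cvtColor(im,cv2.COLOR_BGR2HSV))
    red=(d>0)&((H<8)|(H>172))&(S>120)&(z>.03)&(z<.042)&(abs(W[...,0]-.55)<.12)&(W[...,1]>-.02)&(W[...,1]<.3)
    print("tote",cv2.minAreaRect((W[red][:,:2]*1000).astype(np.float32)))
    j=(d>0)&(abs(W[...,0]-.49)<.07)&(abs(W[...,1]+.19)<.07)&(z>.02)&(z<.11); Q=W[j]; print("jar",len(Q),np.percentile(Q,[2,98],axis=0))
cv2.imwrite("pics/end.png",cv2.hconcat(cr))
E
```

```text
clock: 19.55
tcp_pos: [0.5502, -0.3275, 0.2828]
orientation: [-3.12, -0.369, -0.001]
contact_force: [-2.0, 1.9, 5.1]
grip_width: 0.0175
gripper_force: 89.7
clock: 19.85
tcp_pos: [0.5502, -0.3275, 0.2817]
orientation: [3.12, 0.37, -0.0]
contact_force: [0.3, -0.2, -0.1]
grip_width: 0.0301
gripper_force: 0.0
clock: 20.35
tcp_pos: [0.5502, -0.3275, 0.2819]
orientation: [-3.12, -0.369, -0.0]
contact_force: [0.3, 0.3, -0.5]
grip_width: 0.0604
gripper_force: 0.0
clock: 20.85
tcp_pos: [0.5501, -0.3277, 0.405]
orientation: [3.119, 0.369, 0.003]
contact_force: [0.2, -0.6, -0.0]
grip_width: 0.06
gripper_force: 0.0
clock: 21.35
tcp_pos: [0.55, -0.3273, 0.401]
orientation: [-3.119, -0.369, 0.002]
contact_force: [0.4, 0.3, 0.2]
grip_width: 0.0594
gripper_force: 0.0
scene 0.05 12 [ 0.5476 -0.327   0.0581]
scene 0.1 13 [ 0.5464 -0.3255  0.1084]
scene 0.14 15 [ 0.5461 -0.3254  0.1475]
scene 0.2 46 [ 0.5423 -0.3198  0.2073]
scene 0.235 49 [ 0.543  -0.321   0.2423]
scene 0.2605 37 [ 0.5452 -0.3235  0.2645]
tote ((558.555419921875, 86.69163513183594), (121.43338775634766, 101.66253662109375), 2.7399990558624268)
jar 1023 [[ 0.4293 -0.2407  0.0215]
 [ 0.5279 -0.1531  0.096 ]]
side 0.05 16 [ 0.5467 -0.3287  0.0568]
side 0.1 17 [ 0.5462 -0.3276  0.1069]
side 0.14 1 [ 0.5454 -0.3262  0.1516]
side 0.2 68 [ 0.5408 -0.3328  0.2076]
side 0.235 71 [ 0.5405 -0.3334  0.2429]
side 0.2605 102 [ 0.5471 -0.3282  0.2639]
tote ((559.7373046875, 90.75358581542969), (119.66681671142578, 99.30765533447266), 2.4200620651245117)
jar 1231 [[ 0.4287 -0.2433  0.0219]
 [ 0.5316 -0.1539  0.0958]]
```

View pics/end.png

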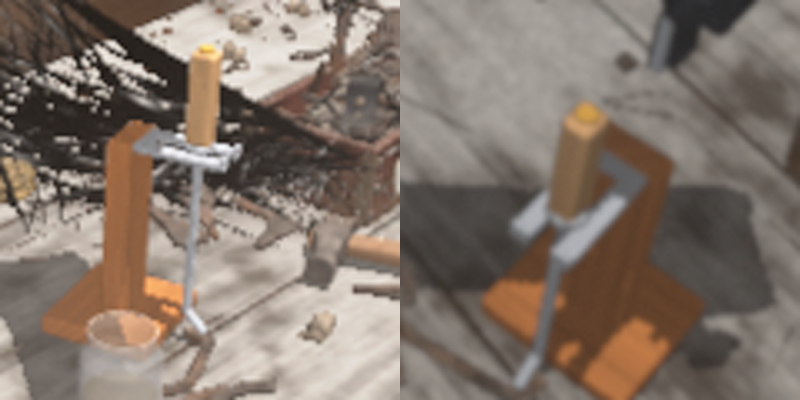

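The hook hangs upright on the fork (scene crop (200,100)) with the gripper clear. Tote and jar are where they should be.

```bash
python3 -c "
from bench import r
print(r.hand_in())"
```

```text
the job is handed in; nothing more can be done
None
```

The job is handed in, and no verdict came back: by the last camera measurements the tote is flat against the stop strip and the hook hangs upright on its fork, the jar hasn't moved, and the bolt and nut were in the tote when last viewed.

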